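Draw the counter shelf out to its next hole and stock it

ROBOT

A 6-joint arm with a two-finger parallel gripper is mounted at the origin on a cart in front of the work surface, level with it; the furniture and walls round the work are solid. World frame = base frame: x ahead of the robot, y to its left, z up, the work surface at z = 0. Lengths are in m, angles in rad, forces in N, time in s.
With the tool pointing down it reaches from about 0.35 to 0.975 m from the base axis. Payload 17.4 kg.
Tool frame: the origin (TCP) lies at the very end of the fingers, on their centre line; the grasp point (between the pads) lies 19 mm behind it; z points along the fingers, y is the line along which they close (so a half turn about z gives the same grasp; the last joint's range is limited). The gripper opens to 85 mm and grips with 20 to 120 N. Pads are 22 mm wide; open, the fingers measure 114 mm over their backs; the gripper's body (76 mm by 85 mm) begins 54 mm behind the grasp point. The pads swing forward as they close: fully open they stand 13 mm farther back than shut.
Start: joints at [1.238, 0.116, 1.442, -0, 1.584, -0.038], TCP at [0.196, 0.646, 0.231] pointing down, gripper open.
Joint ranges: [-2.83, 2.83], [-0.83, 2.19], [0.07, 2.5], [-1.14, 4.28], [0.01, 3], [-2.97, 2.97]. Speed limits (rad/s): [1.89, 1.89, 2.22, 3.14, 3.14, 3.14].

INTERFACE

Orientations are given as a unit quaternion [w, x, y, z].
In Python, from bench import * gives the robot as it stands.
- The arm moves only by the shell command python3 -m inch 'ROWS' [OPENING] [FORCE]. ROWS is a JSON object of lists of equal length, an entry for each row: "xyz": the shift along the tool's x, y, z in units of 40 mm (1.0 is 40 mm), a list of three; "spin": the turn about the tool's z in units of 6 degrees (1.0 is 6 degrees). A call has 1 to 12 rows; each row is the pose to reach, as a shift and turn from the pose commanded when the call began, along the tool's axes at that moment; what a row does not reach only later rows make up. A row lasts 1/8 s, in which the tool goes at most 62.5 mm and 10.7 degrees, less where a joint would pass 70% of its speed; a pose out of reach is approached as far as the arm can. A call with a gripper value outside its range is refused whole. OPENING is the closure in counts, from 0 (fully open) to 255 (shut), set as the call begins (- or left out, the last holds). The fingers move at their own pace and stop on an object; FORCE is the grip in N (left out, the last holds). Time passes only in rows, so rows that repeat a pose let the fingers close. It gives the time, the measured TCP pose, the force, the opening and the grip force at its end, in the units of the state.
- get_obs(): the state, without advancing time (a new reading comes with each control period).
- grab_frame(name): name is "side" or "top" or "wrist"; returns the picture (420x560x3 uint8, blue, green, red); there is no depth.
- calibration(name): a dict with "mtx" (3x3 intrinsics, pixels), "R" (3x3) and "t" (3): a world point X has camera coordinates R X + t. Camera axes: x right, y down, z forward; pixel columns grow to the right and rows downward; lengths in m; the calibration is good to about 2 mm. A picture is of the moment at which its call begins: read the wrist's pose just before it. calibration takes no time and is no camera call; for the wrist camera it gives the pose at the moment of the call.
- hand_in(): hands the job in; it is judged then, once.
Trained networks look in the newest picture that a camera, given by its name, has taken for a name from the list of things; names that differ only in an ending like _2 or _b are one class to them, and where a whole thing is asked for, a point or a joint stands for the part that bears it (a point fixed in the world has none). Each returns a list of dicts, best first, with "conf" (0 to 1); they miss things now and then, are a little off and sometimes report something else, mostly with a low value. They report only what shows in the picture. A call takes as long as a camera call. They do not tell look-alikes from the thing itself.
- find_in(thing, camera): "bbox" ([left, top, width, height] in pixels, round what is visible of it).
The state is a dict: "time": time; "joints": joint angles; "joint_velocities": joint speeds; "joint_efforts": joint torques, N m; "ee_pos": TCP position; "ee_rot": TCP orientation; "wrist_force": force on the tool from outside, world axes, zero at the start; "wrist_torque": the same for the moment, N m; "finger_gap": finger opening in m; "grasp_force": force on a finger pad.
Only numpy, scipy, OpenCV 4.12 (cv2) and the standard library are available. Lean on these libraries where they do the work, as an engineer would, in place of code of your own. Each camera call takes 0.05 s, during which the arm holds its last target. There are 200 camera calls.

TASK

The counter shelf is to be made one hole longer, to take the dark-lidded spice jar and the salt shaker. Push the soup tin out of the way first, upright and well clear of where the sliding end will come, so that the shelf never bumps it; then press the shelf's spring button flush, slide the shelf out until the button springs up in the next hole, and stand the jar and the shaker upright on the part of the lower deck that this opens up, leaving the cup, the candle and the other things where they are.

Things in the scene. Friction and masses are not known exactly. Their poses are not given: they have to be found in the camera images.
- shelf: Low expandable counter shelf, white square tubes, grey corner posts, bamboo slats; fixed to the worktop. Origin on the worktop under the middle of the fixed deck; x to its back, y along its length towards the sliding end, z up. Fixed deck: x -60 to 60, y -98 to 98 mm, top z = 50 mm. Front and back tubes at x = -75 and 75, sleeves 20 mm wide, tops z = 52 mm.
- extension (a joint): How far the sliding half (sleeves, end posts, rails, lower deck) is drawn out along the shelf's +y, in m: 0 shut, button in the first hole; 0.075 next hole; 0.150 third. About 2.5 N of friction; stays where left; about 1 mm of play in a hole. Its end posts reach to shelf y = 114 mm shut, 189 mm one hole out, and x = -88 to 88 mm.
- button (a joint): How far the spring button is pressed down, in m: 0 up, 5 mm proud of the sleeve, which then cannot slide; 0.005 flush with the sleeve's top (about 5 N). Held flush, its dome lets the sleeve be pushed on over it (about 8 N); under the sleeve it reads 0.007, and it springs up by itself in the next hole.
- button_top (a point): Top of the domed steel button, 9 mm in diameter, in the shelf's front tube. It does not travel with the sliding half: it stays at shelf x = -75, y = 80 mm; its top is at z = 57 mm when up.
- post_face (a point): Point on the front end post of the sliding half, on the flat side that looks along shelf -y, level with the sleeve's top (z = 52 mm). Shut, it is 12 mm to the +y side of the button's centre, so a fingertip pressing the button can push on this post. Post 26 x 22 mm, top 25 mm above the sleeve. Travels with the sliding half.
- bay (a point): Point on top (z = 43 mm) of the sliding half's lower deck; axes as the shelf's. Travels with it. One hole out it is the middle of the opened strip of deck: x -60 to 60 mm, y from -39 mm (edge of the fixed deck, 7 mm higher) to 38 mm (end rails, their top 33 mm above this deck).
- soup_tin: Green food tin, 75 mm in diameter, 58 mm high, about 0.25 kg, standing on the worktop just past the shelf's sliding end, in its way. Origin: centre of its underside, z up.
- spice_jar: Round glass spice jar with a dark lid, 41 mm in diameter, 105 mm high, standing on the worktop to the left of the shelf. Origin: centre of its underside, z up.
- salt_shaker: Salt shaker, clear body 44 mm wide up to a height of 70 mm, then a grey domed top 34 mm wide; 90 mm high, standing on the worktop to the left of the shelf. Origin: centre of its underside, z up.
- espresso_cup: Small cup, 62 mm wide and 92 mm over its handle, 51 mm high, standing on the fixed deck; to be left alone. Origin: centre of its underside.
- tea_light: Tea light candle, 38 mm in diameter, 15 mm high, standing on the fixed deck; to be left alone. Origin: centre of its underside.
- mug_stripe: Striped mug, 84 mm wide, 91 mm high, on the worktop behind the shelf; to be left alone. Origin: centre of its underside.
- honey_jar: Honey jar with a red lid, 60 mm wide, 86 mm high, at the back of the worktop; to be left alone. Origin: centre of its underside.
Not all that is in view belongs to the job. What is shaped like the spice_jar but turquoise is not meant.

How it is judged:
On the way, in this order (a step that is already met when the one before it is completed fails the run):
1. the soup tin stands upright, clear of where the shelf will grow ((x of soup_tin in the frame of shelf above 0.128 m or x of soup_tin in the frame of shelf below -0.128 m or y of soup_tin in the frame of shelf above 0.23 m) and angle between soup_tin's own z axis and vertical below 0.1 rad and linear speed of soup_tin below 0.02 m/s), for 0.2 s.
2. the button is pressed flush with the sleeve, the shelf still shut (value of joint button above 0.0035 m and value of joint extension below 0.006 m), for 0.02 s.
3. the shelf is drawn out to the next hole and the button has sprung up in it (value of joint button below 0.0015 m and value of joint extension between 0.072 and 0.078 m), for 0.3 s.
At the end, for the whole second after the job is handed in: Shelf out 75 mm (within 3) with the button up (within 1.5) in the next hole; jar and shaker upright and still on the opened lower deck (within 25 mm along and 55 across of its middle); tin upright on the worktop, centre over 128 mm off the shelf's middle line or over 230 mm along it (all of step 3 and (x of soup_tin in the frame of shelf above 0.128 m or x of soup_tin in the frame of shelf below -0.128 m or y of soup_tin in the frame of shelf above 0.23 m) and angle between soup_tin's own z axis and vertical below 0.1 rad and height (world z) of soup_tin between -0.004 and 0.004 m and z of spice_jar in the frame of bay between -0.004 and 0.004 m and y of spice_jar in the frame of bay between -0.025 and 0.025 m and x of spice_jar in the frame of bay between -0.055 and 0.055 m and angle between each of spice_jar, salt_shaker's own z axis and vertical below 0.12 rad and linear speed of each of spice_jar, salt_shaker below 0.01 m/s and z of salt_shaker in the frame of bay between -0.004 and 0.004 m and y of salt_shaker in the frame of bay between -0.025 and 0.025 m and x of salt_shaker in the frame of bay between -0.055 and 0.055 m); the robot touches nothing.
It fails at once if the shelf and the soup tin bump (contact force between shelf and soup_tin above 2 N).
It fails at once if the soup tin is knocked over (angle between soup_tin's own z axis and vertical above 0.5 rad).
It fails at once if a bystander is moved (distance of any of espresso_cup, tea_light, mug_stripe, honey_jar from where it was at the start of the episode above 0.02 m).
It also fails if it takes over 72 s, if anything falls off the work surface, if the arm or the gripper's body presses on something with over 40 N, if the wrist force passes 120 N, or if a joint passes its speed limit or range.

## Working session

There is one attempt and no reset: what is moved stays moved. The work goes in short steps, Python scripts to look and compute and a shell command to move; the robot and the scene stay as the last step left them, time stands still between calls to the robot, and variables do not carry over. Pictures are saved under pics/ and viewed, at most 10 in all, crops included, and the job is handed in when it is done.

```bash
mkdir -p pics; ls; python3 - <<'E'
from bench import *
import cv2,numpy as np
o=get_obs();print(o['ee_pos'],o['ee_rot'],o['finger_gap'])
ims=[]
for c in("top","side"):
    im=grab_frame(c);cv2.imwrite(f'pics/{c}0.png',im);ims.append(im)
    k=calibration(c);print(c,np.round(k['mtx'],1).tolist(),np.round(k['R'],3).tolist(),np.round(k['t'],3).tolist())
    for n in["shelf","soup_tin","spice_jar","salt_shaker","button_top","post_face","espresso_cup","tea_light","mug_stripe","honey_jar"]:
        print(n,[(np.round(d['bbox']).astype(int).tolist(),round(d['conf'],2)) for d in find_in(n,c)][:3])
E
```

```text
pics
[0.19605798 0.64569881 0.23053391] [-1.06801781e-04  1.46841723e-01  9.89159824e-01 -5.82823305e-04] 0.08536677248762096
top [[482.8, 0.0, 278.3], [0.0, 482.8, 210.8], [0.0, 0.0, 1.0]] [[0.015, -0.999, -0.03], [-0.985, -0.009, -0.169], [0.169, 0.032, -0.985]] [-0.053, 0.619, 0.93]
shelf [([314, 179, 128, 102], 0.92), ([179, 201, 25, 24], 0.59)]
soup_tin [([269, 187, 33, 39], 0.93)]
spice_jar [([200, 155, 27, 26], 0.94), ([170, 279, 30, 21], 0.55)]
salt_shaker [([179, 203, 26, 21], 0.56)]
button_top []
post_face [([312, 176, 110, 100], 0.94)]
espresso_cup [([389, 202, 40, 38], 0.81)]
tea_light [([355, 202, 19, 22], 0.75)]
mug_stripe [([325, 90, 43, 67], 0.93)]
honey_jar [([193, 109, 36, 36], 0.64)]
side [[435.1, 0.0, 271.7], [0.0, 435.1, 210.5], [0.0, 0.0, 1.0]] [[-0.731, 0.682, 0.007], [0.445, 0.485, -0.753], [-0.517, -0.548, -0.658]] [0.505, -0.187, 1.351]
shelf [([189, 142, 102, 89], 0.69)]
soup_tin [([260, 209, 30, 37], 0.71), ([222, 156, 67, 74], 0.63)]
spice_jar [([380, 208, 24, 46], 0.59), ([281, 250, 26, 47], 0.55)]
salt_shaker [([330, 251, 27, 33], 0.83)]
button_top []
post_face [([222, 157, 65, 72], 0.71)]
espresso_cup [([205, 152, 34, 16], 0.52)]
tea_light [([219, 157, 71, 75], 0.72)]
mug_stripe [([155, 216, 20, 17], 0.55)]
honey_jar [([264, 276, 22, 50], 0.81)]
```

```bash
python3 - <<'E'
import cv2
t=cv2.imread('pics/top0.png')[80:320,140:460];cv2.imwrite('pics/t1.png',cv2.resize(t,(800,600),interpolation=cv2.INTER_CUBIC))
t=cv2.imread('pics/side0.png')[120:330,140:420];cv2.imwrite('pics/s1.png',cv2.resize(t,(800,600),interpolation=cv2.INTER_CUBIC))
E
```

```text
(no output)
```

View pics/t1.png

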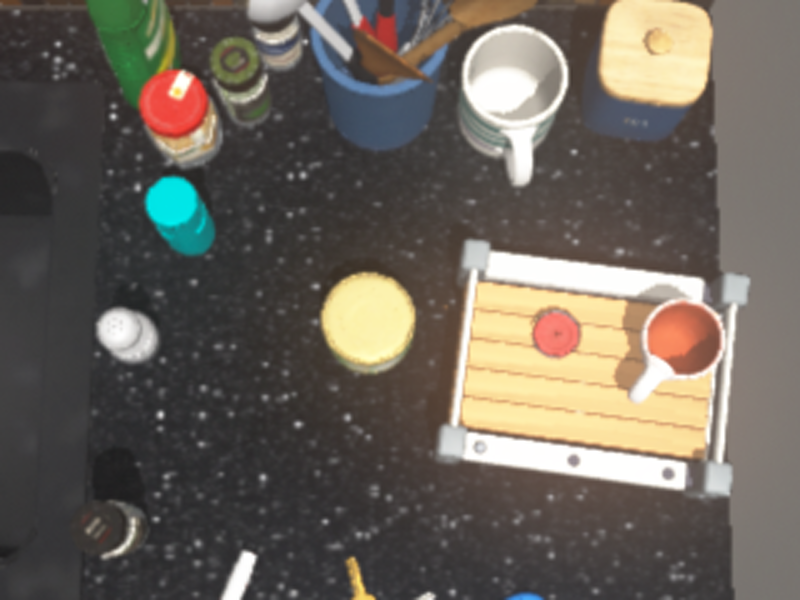

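View pics/s1.png

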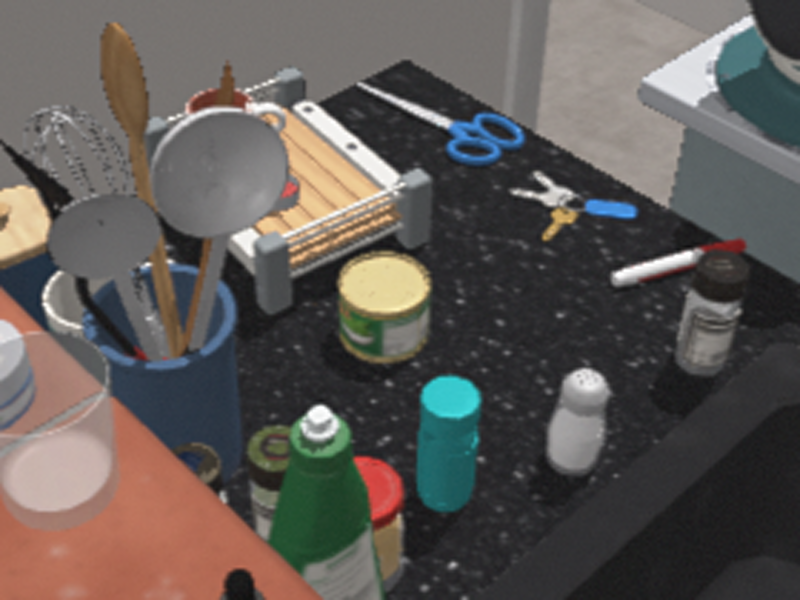

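The top view (original px = 140+u/2.5, 80+v/2.5) shows the shelf at right with its button at about (332,259), and the tin at (287,207). Jar-shaped candidates are the dark lid at (182,291), the turquoise one at (212,166) and an olive lid at (236,110). I choose the dark lid at front left. The shaker is at (190,213).

```bash
cat > h.py <<'E'
from bench import *
import numpy as np,cv2
from scipy.optimize import least_squares
from scipy.spatial.transform import Rotation as Ro
def ray(c,u,v,z,k=None):
    k=k or calibration(c);d=k['R'].T@np.linalg.inv(k['mtx'])@np.array([u,v,1]);o=-k['R'].T@k['t']
    return o+d*(z-o[2])/d[2]
def proj(c,X,k=None):
    k=k or calibration(c);p=k['mtx']@(k['R']@np.asarray(X)+k['t']);return p[:2]/p[2]
def tool(p,spin=None):
    "shift to world TCP p, in tool axes and 40 mm units"
    o=get_obs();w,x,y,z=o['ee_rot'];R=Ro.from_quat([x,y,z,w]).as_matrix()
    return np.round(R.T@(np.asarray(p)-o['ee_pos'])/.04,2), R
S=np.load('s.npy') if __import__('os').path.exists('s.npy') else None
def sh(x,y,z): # shelf->world
    c,s=np.cos(S[2]),np.sin(S[2]);return np.array([S[0]+c*x-s*y,S[1]+s*x+c*y,z])
def ish(p):
    c,s=np.cos(S[2]),np.sin(S[2]);d=np.asarray(p)[:2]-S[:2];return np.array([c*d[0]+s*d[1],-s*d[0]+c*d[1]])
E
python3 - <<'E'
from h import *
import h
T=lambda u,v:(140+u/2.5,80+v/2.5)
pts=[(453,440,-.075,.103,.077),(477,255,.075,.103,.077),(713,477,-.075,-.103,.077),(735,287,.075,-.103,.077),(480,447,-.075,.08,.057)]
W=[ray('top',*T(u,v),z) for u,v,_,_,z in pts]
print(np.round(W,3))
def f(p):
    h.S=p;return np.concatenate([(sh(x,y,z)-w)[:2] for (u,v,x,y,z),w in zip(pts,W)])
r=least_squares(f,[.6,-.1,0]);print(r.x,np.round(r.fun*1000,1));np.save('s.npy',r.x);h.S=r.x
for n,u,v,z in(('tin',368,318,.058),('jar',101,530,.105),('shaker',120,328,.088),('cup',683,340,.051)):
    w=ray('top',*T(u,v),z);print(n,np.round(w,3),'shelf',np.round(ish(w),3))
for n,u,v,z in(('tin',385,275,.058),('jar',722,268,.105),('shaker',587,380,.088)):
    w=ray('side',140+u/2.857,120+v/2.857,z);print(n,'side',np.round(w,3))
_,R=tool([0,0,0]);print(np.round(R,3))
E
```

```text
[[ 0.527 -0.131  0.077]
 [ 0.675 -0.15   0.077]
 [ 0.501 -0.331  0.077]
 [ 0.651 -0.353  0.077]
 [ 0.524 -0.153  0.057]]
[ 0.58837353 -0.24141063 -0.12787305] [-0.1  1.2  0.9  1.3 -0.4 -3.5 -1.   0.   0.7  1. ]
tin [ 0.626 -0.063  0.058] shelf [0.015 0.181]
jar [0.454 0.135 0.105] shelf [-0.181  0.356]
shaker [0.611 0.131 0.088] shelf [-0.025  0.373]
cup [ 0.612 -0.318  0.051] shelf [ 0.033 -0.072]
tin side [ 0.62  -0.066  0.058]
jar side [0.458 0.143 0.105]
shaker side [0.614 0.14  0.088]
[[-0.957  0.291 -0.   ]
 [ 0.291  0.957 -0.   ]
 [ 0.    -0.    -1.   ]]
```

```bash
python3 -m inch '{"xyz":[[-15.4,-13.9,0.75],[-15.4,-13.9,0.75],[-15.4,-13.9,0.75],[-15.4,-13.9,0.75],[-15.4,-13.9,0.75],[-15.4,-13.9,0.75],[-15.4,-13.9,0.75],[-15.4,-13.9,0.75],[-15.4,-13.9,0.75],[-15.4,-13.9,0.75],[-15.4,-13.9,0.75],[-15.4,-13.9,0.75]],"spin":[13.4,13.4,13.4,13.4,13.4,13.4,13.4,13.4,13.4,13.4,13.4,13.4]}'
python3 - <<'E'
from h import *
t,R=tool(np.array([.623,-.065,.2]));print(t,np.round(R,3).tolist(),get_obs()['time'])
E
```

```text
time: 2.6
ee_pos: [0.5834, 0.0016, 0.2044]
ee_rot: [0.0, 0.751, 0.661, 0.0]
wrist_force: [0.6, 2.3, -0.2]
finger_gap: 0.0854
grasp_force: 0.0
[-1.53  1.19  0.11] [[0.127, 0.992, 0.001], [0.992, -0.127, 0.0], [0.0, 0.001, -1.0]] 2.6
```

```bash
python3 -m inch '{"xyz":[[-1.53,1.19,0.1],[-1.53,1.19,0.1],[-1.53,1.19,0.1],[-1.53,1.19,0.1]],"spin":[0,0,0,0]}'
python3 - <<'E'
from h import *
k=calibration('wrist');im=grab_frame('wrist');cv2.imwrite('pics/w1.png',im)
print(-k['R'].T@k['t'],get_obs()['ee_pos'])
for n in('soup_tin','tea_light'):print(find_in(n,'wrist')[:2])
for P in(sh(-.075,.08,.057),sh(-.075,.103,.077),sh(.075,.103,.077),[.623,-.065,.058]):print(np.round(proj('wrist',P,k)))
np.savez('kw1.npz',**k)
E
```

```text
time: 3.1
ee_pos: [0.6217, -0.0618, 0.2005]
ee_rot: [0.0, 0.75, 0.661, 0.0]
wrist_force: [0.2, 0.0, -0.4]
finger_gap: 0.0855
grasp_force: 0.0
[0.62993665 0.00331814 0.3434597 ] [ 0.62168335 -0.06172638  0.20064877]
[{'bbox': [238.3, 148.6, 86.1, 92.1], 'conf': 0.83}]
[{'bbox': [267.6, 329.8, 43.1, 38.5], 'conf': 0.66}, {'bbox': [48.7, 0.0, 19.0, 5.8], 'conf': 0.42}]
[182. 306.]
[174. 295.]
[351. 295.]
[277. 202.]
```

View pics/w1.png

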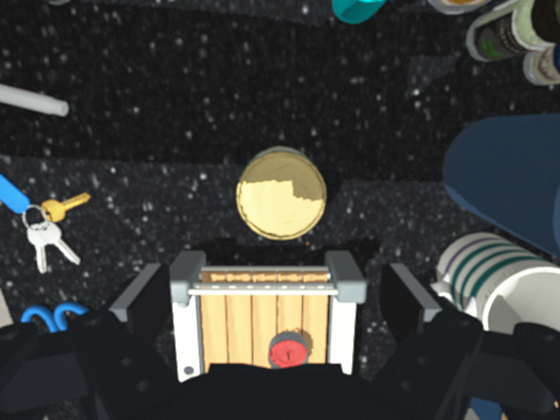

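```bash
python3 - <<'E'
from h import *
k=dict(np.load('kw1.npz'))
im=cv2.imread('pics/w1.png')[130:400,140:420]
cv2.imwrite('pics/w1c.png',cv2.resize(im,None,fx=2.2,fy=2.2,interpolation=cv2.INTER_CUBIC))
for x,y,z in((-.075,.005,.052),(-.088,.114,.077),(-.062,.114,.077),(-.062,.092,.077),(-.088,.114,0),(.088,.114,0.077)):print(np.round(proj('wrist',sh(x,y,z),k)))
print(ray('wrist',281,195,.058,k),ish(ray('wrist',281,195,.058,k)))
E
```

```text
[189. 372.]
[158. 283.]
[189. 283.]
[191. 306.]
[182. 249.]
[368. 283.]
[ 0.62702877 -0.05974635  0.058     ] [0.01517292 0.18511057]
```

View pics/w1c.png

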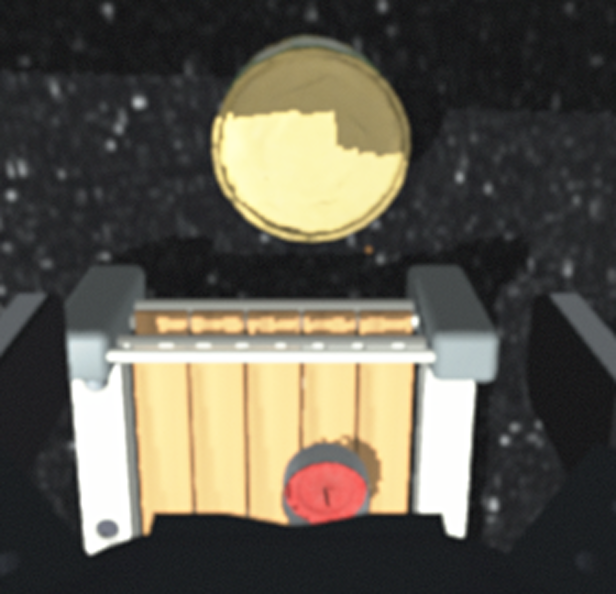

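Tin top centre is at px (281,195), shelf (0.015, 0.185). The button shows at (183,304), against a prediction of (182,306), so the shelf pose is good. I'm descending over the tin.

```bash
python3 -m inch '{"xyz":[[0.04,0.11,1.2],[0.04,0.11,2.4],[0.04,0.11,3.2],[0.04,0.11,3.6],[0.04,0.11,3.8],[0.04,0.11,4.0]],"spin":[0,0,0,0,0,0]}' 0 20
```

```text
time: 4.0
ee_pos: [0.6273, -0.0619, 0.0412]
ee_rot: [0.001, 0.751, 0.661, 0.001]
wrist_force: [-0.3, -0.7, -0.3]
finger_gap: 0.0854
grasp_force: 0.0
```

```bash
python3 -m inch '{"xyz":[[0,0,0.3],[0,0,0.7],[0,0,0.7]],"spin":[0,0,0]}'; python3 -m inch '{"xyz":[[0,0,0],[0,0,0],[0,0,0],[0.3,0,0],[0.7,0,0],[1.1,0,0],[1.5,0,0],[1.8,0,0],[1.9,0,0],[1.9,0,0],[1.9,0,0]],"spin":[0,0,0,0,0,0,0,0,0,0,0]}' 90 20
```

```text
time: 4.38
ee_pos: [0.6258, -0.0619, 0.0105]
ee_rot: [-0.001, 0.751, 0.661, -0.001]
wrist_force: [-0.0, -0.2, -0.0]
finger_gap: 0.0854
grasp_force: 0.0
time: 5.75
ee_pos: [0.6362, 0.013, 0.0122]
ee_rot: [0.0, 0.751, 0.661, -0.0]
wrist_force: [1.0, -0.1, -1.2]
finger_gap: 0.0745
grasp_force: 24.6
```

```bash
python3 -m inch '{"xyz":[[0,0,0],[0,0,0],[0,0,0],[0,0,-0.6],[0,0,-1.6],[0,0,-2.8],[0,0,-3],[0,0,-3]],"spin":[0,0,0,0,0,0,0,0]}' 0
python3 - <<'E'
from h import *
grab_frame('top');f=find_in('soup_tin','top')[:2];print(f)
print(ish(get_obs()['ee_pos']),tool(sh(-.075,.080,.1))[0])
E
```

```text
time: 6.75
ee_pos: [0.6364, 0.0133, 0.1324]
ee_rot: [0.0, 0.751, 0.661, 0.0]
wrist_force: [-0.9, 0.1, -0.5]
finger_gap: 0.0853
grasp_force: 0.0
[{'bbox': [237.9, 194.1, 18.3, 29.7], 'conf': 0.64}]
[0.01448747 0.25873312] [-4.47 -2.24  0.77]
```

```bash
python3 -m inch '{"xyz":[[-1.4,-0.7,0],[-2.8,-1.4,0],[-4.2,-2.1,0],[-4.53,-2.24,0],[-4.53,-2.24,0.4],[-4.53,-2.24,0.9],[-4.53,-2.24,1.2],[-4.53,-2.24,1.3],[-4.53,-2.24,1.3]],"spin":[0,0,0,0,0,0,0,0,0]}' 255 40
python3 - <<'E'
from h import *
print(ish(get_obs()['ee_pos']),tool(sh(-.075,.078,.06))[0])
k=calibration('wrist');im=grab_frame('wrist');cv2.imwrite('pics/w2.png',im[130:400,60:420])
E
```

```text
time: 7.98
ee_pos: [0.5246, -0.1547, 0.0801]
ee_rot: [-0.0, 0.75, 0.661, -0.0]
wrist_force: [-0.6, -0.5, -0.2]
finger_gap: -0.0003
grasp_force: 0.0
[-0.07432546  0.0779087 ] [ 0.   -0.02  0.5 ]
```

View pics/w2.png

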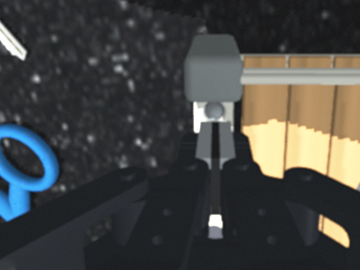

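```bash
python3 - <<'E'
from h import *
k=calibration('wrist');e=get_obs()['ee_pos']
print(proj('wrist',e,k),proj('wrist',sh(-.075,.08,.057),k),ish(ray('wrist',273,241,.057,k)))
print(ish(ray('wrist',274,229,.077,k)))
E
```

```text
[274.98257862 270.0278543 ] [273.40412541 246.43963137] [-0.07520296  0.08293457]
[-0.07464452  0.09583295]
```

```bash
python3 -m inch '{"xyz":[[0.03,-0.02,0.25],[0.03,-0.02,0.5],[0.03,-0.02,0.6],[0.03,-0.02,0.68],[0.03,-0.02,0.72],[0.03,-0.02,0.72]],"spin":[0,0,0,0,0,0]}'
python3 - <<'E'
from h import *
print(ish(get_obs()['ee_pos']))
E
```

```text
time: 8.78
ee_pos: [0.5238, -0.1537, 0.052]
ee_rot: [0.0, 0.751, 0.661, 0.0]
wrist_force: [-5.8, 2.0, 8.3]
finger_gap: 0.0001
grasp_force: 4.0
[-0.0752131   0.07872486]
```

```bash
python3 -m inch '{"xyz":[[0.05,0,0.02],[0.12,0,0.02],[0.2,0,0.02],[0.3,0,0.02],[0.45,0,0.0],[0.65,0,0],[0.85,0,0],[1.05,0,0],[1.25,0,0],[1.45,0,0],[1.6,0,0],[1.7,0,0]],"spin":[0,0,0,0,0,0,0,0,0,0,0,0]}'
python3 - <<'E'
from h import *
print(ish(get_obs()['ee_pos']))
grab_frame('top');cv2.imwrite('pics/t2.png',cv2.resize(grab_frame('top')[160:300,230:460],None,fx=3,fy=3,interpolation=cv2.INTER_CUBIC))
E
```

```text
time: 10.28
ee_pos: [0.5331, -0.0869, 0.052]
ee_rot: [0.001, 0.751, 0.661, 0.0]
wrist_force: [2.3, -7.0, 2.4]
finger_gap: 0.0002
grasp_force: 3.8
[-0.074511    0.14621765]
```

View pics/t2.png

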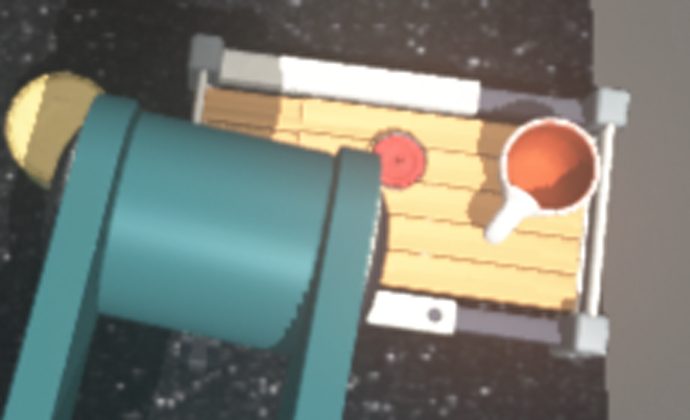

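The sleeve has moved: its right end is now at crop x≈455. I'm continuing slowly until it locks.

```bash
python3 -m inch '{"xyz":[[0.04,0,0],[0.08,0,0],[0.12,0,0],[0.16,0,0],[0.18,0,0],[0.2,0,0]],"spin":[0,0,0,0,0,0]}'; python3 -m inch '{"xyz":[[0.02,0,0],[0.04,0,0],[0.06,0,0],[0.06,0,0]],"spin":[0,0,0,0]}';python3 - <<'E'
from h import *
print(ish(get_obs()['ee_pos']))
E
```

```text
time: 11.12
ee_pos: [0.534, -0.0785, 0.052]
ee_rot: [0.001, 0.751, 0.661, 0.001]
wrist_force: [3.8, -2.3, 5.8]
finger_gap: 0.0003
grasp_force: 2.9
time: 11.62
ee_pos: [0.5342, -0.0761, 0.052]
ee_rot: [0.001, 0.751, 0.661, 0.0]
wrist_force: [3.5, -1.0, 6.3]
finger_gap: 0.0001
grasp_force: 2.9
[-0.07477554  0.1570755 ]
```

```bash
python3 -m inch '{"xyz":[[0.03,0,0],[0.06,0,0],[0.06,0,0]],"spin":[0,0,0]}'; python3 - <<'E'
from h import *
print(ish(get_obs()['ee_pos']))
E
```

```text
time: 12.0
ee_pos: [0.5345, -0.074, 0.052]
ee_rot: [0.001, 0.751, 0.661, 0.0]
wrist_force: [2.6, -4.5, 4.8]
finger_gap: 0.0001
grasp_force: 4.3
[-0.07477826  0.15921022]
```

```bash
python3 -m inch '{"xyz":[[0.02,0,0],[0.05,0,0],[0.05,0,0]],"spin":[0,0,0]}'; python3 - <<'E'
from h import *
print(ish(get_obs()['ee_pos']))
E
```

```text
time: 12.38
ee_pos: [0.5346, -0.0732, 0.052]
ee_rot: [0.002, 0.751, 0.661, -0.001]
wrist_force: [1.2, -16.1, 5.8]
finger_gap: -0.0001
grasp_force: 9.3
[-0.07475496  0.1599642 ]
```

```bash
python3 -m inch '{"xyz":[[-0.1,0,0],[-0.15,0,-0.3],[-0.15,0,-1.3],[-0.15,0,-2.6],[-0.15,0,-3.7],[-0.15,0,-3.7]],"spin":[0,0,0,0,0,0]}' 0
python3 - <<'E'
from h import *
print(tool([.613,.135,.2])[0])
im=grab_frame('wrist');k=calibration('wrist')
pb=proj('wrist',sh(-.075,.082,.055),k);pc=proj('wrist',sh(0,.14,.043),k);print(pb,pc)
cv2.imwrite('pics/w3.png',im)
E
```

```text
time: 13.12
ee_pos: [0.5344, -0.0776, 0.2035]
ee_rot: [0.002, 0.751, 0.661, 0.002]
wrist_force: [-0.4, -0.3, -0.6]
finger_gap: 0.0853
grasp_force: 0.0
[5.52 1.28 0.09]
[274.74388695 276.64508527] [358.47867886 211.30730088]
```

View pics/w3.png

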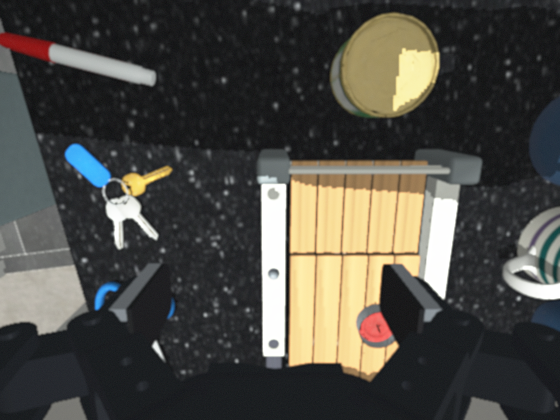

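The shelf is extended. The button is at px (273,273) in the second hole (predicted (275,277)), and the open strip runs from v≈165 to 252. Next is the shaker.

```bash
python3 -m inch '{"xyz":[[1.4,0.3,0],[2.8,0.6,0],[4.2,0.9,0],[5.52,1.28,0],[5.52,1.28,0],[5.52,1.28,0]],"spin":[0,0,0,0,0,0]}'
python3 - <<'E'
from h import *
k=calibration('wrist');im=grab_frame('wrist');cv2.imwrite('pics/w4.png',im)
f=find_in('salt_shaker','wrist')[:3];print(f);e=get_obs()['ee_pos'];print(e,ish(e))
for d in f:
    b=d['bbox'];print(ray('wrist',b[0]+b[2]/2,b[1]+b[3]/2,.045,k))
print(find_in('spice_jar','wrist')[:3], proj('wrist',[.613,.135,.09],k),proj('wrist',[.613,.135,0],k),proj('wrist',[.456,.139,.105],k))
im=grab_frame('side');cv2.imwrite('pics/s2.png',cv2.resize(im[120:330,140:420],(800,600),interpolation=cv2.INTER_CUBIC))
E
```

```text
time: 13.92
ee_pos: [0.6117, 0.1347, 0.1981]
ee_rot: [-0.001, 0.75, 0.661, -0.001]
wrist_force: [-0.1, -1.2, 0.7]
finger_gap: 0.0851
grasp_force: 0.0
[{'bbox': [254.9, 163.6, 50.0, 57.4], 'conf': 0.86}]
[0.61187595 0.13402125 0.19895006] [-0.02456636  0.37536376]
[0.61594572 0.13690486 0.045     ]
[{'bbox': [361.0, 195.4, 87.2, 76.7], 'conf': 0.89}, {'bbox': [33.7, 181.6, 106.5, 76.6], 'conf': 0.6}] [276.98242677 207.90886016] [276.67655982 185.0644264 ] [ 58.79649825 234.63960212]
```

View pics/w4.png

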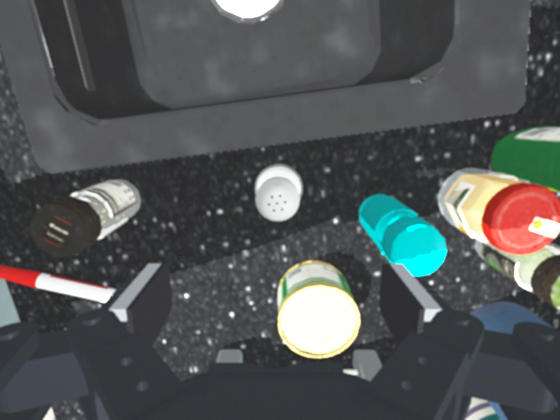

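```bash
python3 - <<'E'
from h import *
k=calibration('wrist')
for u,v,z in((278,199,.088),(279,187,.03),(60,231,.105)):print(ray('wrist',u,v,z,k))
print(tool([.6155,.137,.024])[0],get_obs()['joints'])
E
```

```text
[0.61512535 0.14014231 0.088     ]
[0.61621788 0.13770621 0.03      ]
[0.45752784 0.1408296  0.105     ]
[0.09 0.08 4.39] [ 1.74814494e-01  2.13768000e-02  1.59252882e+00 -2.82535245e-05
  1.52769153e+00  3.03276049e-01]
```

```bash
python3 -m inch '{"xyz":[[0.11,0.08,1.2],[0.11,0.08,2.4],[0.11,0.08,3.4],[0.11,0.08,4.0],[0.11,0.08,4.38],[0.11,0.08,4.38]],"spin":[0,0,0,0,0,0]}'; python3 -m inch '{"xyz":[[0,0,0],[0,0,0],[0,0,0],[0,0,0],[0,0,0],[0,0,0]],"spin":[0,0,0,0,0,0]}' 200 25
```

```text
time: 14.88
ee_pos: [0.6157, 0.1385, 0.0238]
ee_rot: [-0.0, 0.751, 0.661, -0.0]
wrist_force: [0.1, 0.3, 0.5]
finger_gap: 0.0854
grasp_force: 0.0
time: 15.62
ee_pos: [0.6165, 0.1392, 0.0254]
ee_rot: [0.0, 0.751, 0.661, 0.001]
wrist_force: [-1.4, 0.5, 5.2]
finger_gap: 0.0405
grasp_force: 24.7
```

```bash
python3 -m inch '{"xyz":[[0,0,-0.6],[0,0,-1.8],[0,0,-3.2],[0,0,-4.4],[0,0,-4.4]],"spin":[0,0,0,0,0]}'; python3 - <<'E'
from h import *
print(tool(sh(-.032,.139,.2))[0])
E
```

```text
time: 16.25
ee_pos: [0.6173, 0.1392, 0.2052]
ee_rot: [0.002, 0.751, 0.661, 0.003]
wrist_force: [0.1, 0.5, -2.4]
finger_gap: 0.0408
grasp_force: 25.7
[-6.06 -0.31  0.12]
```

```bash
python3 -m inch '{"xyz":[[-1,-0.1,0],[-2,-0.1,0],[-3,-0.2,0],[-4,-0.2,0],[-5,-0.3,0],[-5.6,-0.31,0],[-6,-0.31,0],[-6.06,-0.31,0],[-6.06,-0.31,0],[-6.06,-0.31,0],[-6.06,-0.31,0],[-6.06,-0.31,0]],"spin":[-1.6,-3.2,-4.8,-6.4,-8,-9.6,-11.2,-12.8,-14.4,-15,-15,-15]}'; python3 - <<'E'
from h import *
t,R=tool(sh(-.032,.139,.075));e=get_obs();print(t,ish(e['ee_pos']),np.round(R,2).tolist(),e['joints'][5])
k=calibration('wrist');im=grab_frame('wrist');cv2.imwrite('pics/w5.png',im)
E
```

```text
time: 17.75
ee_pos: [0.5728, -0.0999, 0.1997]
ee_rot: [-0.0, 0.064, 0.998, 0.0]
wrist_force: [-0.5, -0.1, -1.6]
finger_gap: 0.0408
grasp_force: 25.7
[-0.04  0.01  3.12] [-0.03346152  0.1384143 ] [[-0.99, 0.13, -0.0], [0.13, 0.99, 0.0], [0.0, 0.0, -1.0]] -1.6584719123576224
```

View pics/w5.png

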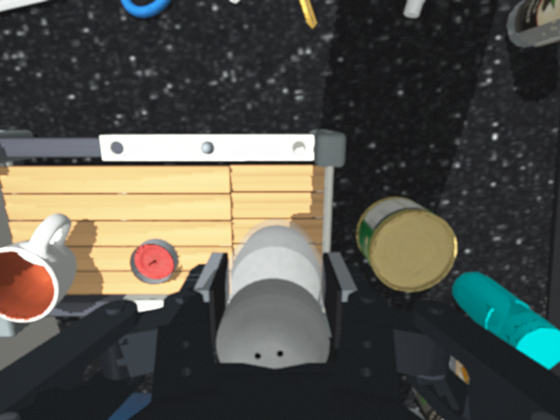

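Shaker is held upright. The deck edge is at u≈231, the end rail at u≈325, and the button is up at (208,148).

```bash
python3 - <<'E'
from h import *
k=calibration('wrist')
print(ish(ray('wrist',231,190,.05,k)),ish(ray('wrist',208,147,.057,k)),ish(ray('wrist',299,147,.052,k)),ish(ray('wrist',324,190,.076,k)))
E
```

```text
[-0.03900639  0.10063991] [-0.07593962  0.08412159] [-0.07545769  0.15814988] [-0.04426134  0.17659966]
```

```bash
python3 -m inch '{"xyz":[[-0.03,0.04,0.8],[-0.03,0.04,1.8],[-0.03,0.04,2.6],[-0.03,0.04,3.0],[-0.03,0.04,3.15],[-0.03,0.04,3.22],[-0.03,0.04,3.22]],"spin":[0,0,0,0,0,0,0]}'
```

```text
time: 18.68
ee_pos: [0.5748, -0.0985, 0.0723]
ee_rot: [0.001, 0.064, 0.998, -0.0]
wrist_force: [0.1, -0.0, -1.5]
finger_gap: 0.0408
grasp_force: 25.7
```

```bash
python3 -m inch '{"xyz":[[0,0,0.05],[0,0,0.08],[0,0,0.08]],"spin":[0,0,0]}';
```

```text
time: 19.05
ee_pos: [0.5745, -0.0985, 0.0685]
ee_rot: [0.0, 0.064, 0.998, -0.0]
wrist_force: [-1.3, 0.1, 1.2]
finger_gap: 0.0403
grasp_force: 25.8
```

```bash
python3 -m inch '{"xyz":[[0,0,0],[0,0,0],[0,0,0]],"spin":[0,0,0]}' 120
```

```text
time: 19.42
ee_pos: [0.5744, -0.0985, 0.0682]
ee_rot: [-0.0, 0.064, 0.998, -0.0]
wrist_force: [0.0, 0.7, -1.2]
finger_gap: 0.0452
grasp_force: 0.0
```

```bash
python3 -m inch '{"xyz":[[0,0,-0.15],[0,0,-0.4],[0,0,-0.7],[0,0,-1.2],[0,0,-2.2],[0,0,-3.4],[0,0,-3.4]],"spin":[0,0,0,0,0,0,0]}'; python3 - <<'E'
from h import *
t,R=tool([.457,.140,.2]);print(t,ish(get_obs()['ee_pos']))
k=calibration('wrist');im=grab_frame('wrist');f=find_in('salt_shaker','wrist')[:2];print(f,proj('wrist',sh(-.032,.14,.043),k),proj('wrist',sh(-.032,.14,.133),k))
E
```

```text
time: 20.3
ee_pos: [0.5757, -0.0987, 0.2099]
ee_rot: [0.003, 0.064, 0.998, -0.001]
wrist_force: [-0.1, 0.4, -0.2]
finger_gap: 0.0452
grasp_force: 0.0
[3.7  5.54 0.22] [-0.03079233  0.13987749]
[{'bbox': [249.7, 172.3, 54.1, 65.1], 'conf': 0.64}] [275.35903886 189.57457669] [275.36234603 217.98572911]
```

```bash
python3 -m inch '{"xyz":[[0.8,1.2,0],[1.6,2.4,0],[2.4,3.6,0],[3.2,4.8,0],[3.7,5.54,0.2],[3.7,5.54,0.2],[3.7,5.54,0.2]],"spin":[0,0,0,0,0,0,0]}' 0; python3 - <<'E'
from h import *
k=calibration('wrist');im=grab_frame('wrist');cv2.imwrite('pics/w6.png',im);f=find_in('spice_jar','wrist')[:2];print(f,proj('wrist',[.457,.14,0],k),proj('wrist',[.457,.14,.105],k))
print(tool([.457,.140,.055])[0])
E
```

```text
time: 21.28
ee_pos: [0.4557, 0.1398, 0.1958]
ee_rot: [-0.0, 0.063, 0.998, -0.0]
wrist_force: [-0.2, -0.9, 0.1]
finger_gap: 0.0855
grasp_force: 0.0
[{'bbox': [250.2, 169.2, 56.7, 75.4], 'conf': 0.63}] [275.58636926 187.46859616] [275.70323622 216.64920165]
[-0.02  0.02  3.53]
```

View pics/w6.png

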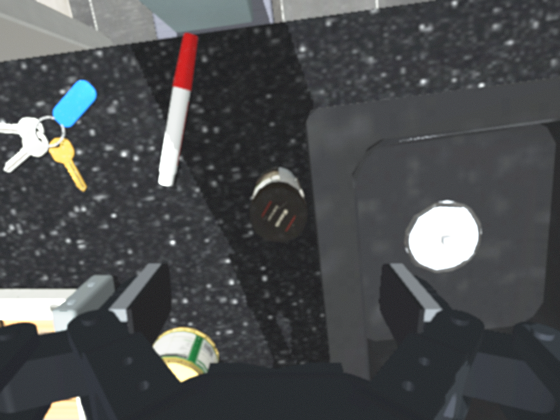

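The dark lid is at (278,214), on the predicted spot with the turquoise jar nowhere near. I'm grasping it.

```bash
python3 -m inch '{"xyz":[[0.02,0.05,1.2],[0.02,0.05,2.2],[0.02,0.05,3.0],[0.02,0.05,3.64],[0.02,0.05,3.64]],"spin":[0,0,0,0,0]}';python3 -m inch '{"xyz":[[0,0,0],[0,0,0],[0,0,0],[0,0,0],[0,0,0],[0,0,-0.02]],"spin":[0,0,0,0,0,0]}' 200 25
```

```text
time: 22.0
ee_pos: [0.4545, 0.1412, 0.049]
ee_rot: [-0.002, 0.064, 0.998, -0.001]
wrist_force: [0.1, -0.7, 1.6]
finger_gap: 0.0859
grasp_force: 0.0
time: 22.75
ee_pos: [0.4553, 0.1423, 0.0518]
ee_rot: [0.0, 0.064, 0.998, 0.0]
wrist_force: [0.3, 1.1, -1.0]
finger_gap: 0.0403
grasp_force: 25.3
```

```bash
python3 -m inch '{"xyz":[[0,0,-0.5],[0,0,-1.5],[0,0,-2.7],[0,0,-4.2],[0,0,-4.2],[0,0,-4.2]],"spin":[0,0,0,0,0,0]}'; python3 - <<'E'
from h import *
print(tool(sh(.032,.14,.2))[0],ish(get_obs()['ee_pos']))
E
```

```text
time: 23.5
ee_pos: [0.4549, 0.1422, 0.2188]
ee_rot: [-0.0, 0.064, 0.998, -0.0]
wrist_force: [-0.2, 0.1, -1.6]
finger_gap: 0.0401
grasp_force: 25.5
[-5.33 -5.59  0.47] [-0.18125409  0.36343886]
```

```bash
python3 -m inch '{"xyz":[[-1,-1,0],[-2,-2.1,0],[-3,-3.1,0],[-4,-4.2,0],[-4.8,-5.1,0],[-5.2,-5.5,0],[-5.33,-5.59,0],[-5.33,-5.59,0],[-5.33,-5.59,0]],"spin":[0,0,0,0,0,0,0,0,0]}'; python3 - <<'E'
from h import *
print(tool(sh(.032,.14,.097))[0],ish(get_obs()['ee_pos']))
E
```

```text
time: 24.62
ee_pos: [0.6378, -0.1055, 0.2196]
ee_rot: [0.0, 0.063, 0.998, 0.0]
wrist_force: [0.0, 0.7, -0.1]
finger_gap: 0.0404
grasp_force: 25.7
[-0.01 -0.03  3.06] [0.03173749 0.14110996]
```

```bash
python3 -m inch '{"xyz":[[0,-0.02,1],[0,-0.02,2],[0,-0.02,2.6],[0,-0.02,2.9],[0,-0.02,3.02],[0,-0.02,3.06],[0,-0.02,3.06]],"spin":[0,0,0,0,0,0,0]}';python3 -m inch '{"xyz":[[0,0,0.04],[0,0,0.06],[0,0,0.06]],"spin":[0,0,0]}'
```

```text
time: 25.5
ee_pos: [0.6385, -0.1075, 0.0979]
ee_rot: [0.001, 0.064, 0.998, -0.0]
wrist_force: [-0.7, -0.6, -1.9]
finger_gap: 0.0403
grasp_force: 25.7
time: 25.88
ee_pos: [0.6382, -0.1075, 0.0948]
ee_rot: [0.0, 0.064, 0.998, -0.0]
wrist_force: [-0.4, 0.2, 0.6]
finger_gap: 0.0404
grasp_force: 25.7
```

```bash
python3 -m inch '{"xyz":[[0,0,0.02],[0,0,0.02]],"spin":[0,0]}';python3 -m inch '{"xyz":[[0,0,0],[0,0,0],[0,0,0]],"spin":[0,0,0]}' 100
python3 -m inch '{"xyz":[[0,0,-0.2],[0,0,-0.7],[0,0,-1.7],[0,0,-3],[0,0,-3]],"spin":[0,0,0,0,0]}'; python3 - <<'E'
from h import *
k=calibration('wrist');im=grab_frame('wrist')
for n in('salt_shaker','spice_jar'):print(n,find_in(n,'wrist')[:2])
for x,h in((-.032,.09),(.032,.105)):print(proj('wrist',sh(x,.14,.043),k),proj('wrist',sh(x,.14,.043+h),k))
E
```

```text
time: 26.12
ee_pos: [0.6384, -0.1075, 0.0947]
ee_rot: [0.0, 0.064, 0.998, -0.0]
wrist_force: [-1.9, 0.4, 6.6]
finger_gap: 0.0403
grasp_force: 26.3
time: 26.5
ee_pos: [0.6381, -0.1074, 0.0937]
ee_rot: [-0.0, 0.064, 0.998, 0.0]
wrist_force: [-0.4, 1.4, -0.1]
finger_gap: 0.052
grasp_force: 0.0
time: 27.12
ee_pos: [0.6396, -0.1077, 0.2205]
ee_rot: [0.004, 0.064, 0.998, -0.001]
wrist_force: [0.9, 0.1, -0.0]
finger_gap: 0.0519
grasp_force: 0.0
salt_shaker [{'bbox': [250.0, 91.0, 53.5, 52.6], 'conf': 0.67}, {'bbox': [446.8, 271.1, 105.3, 83.4], 'conf': 0.52}]
spice_jar [{'bbox': [245.0, 167.1, 60.4, 83.3], 'conf': 0.88}, {'bbox': [451.8, 207.3, 108.2, 72.8], 'conf': 0.6}]
[276.25248975 115.48779837] [276.60017493 115.99883592]
[276.17244614 186.47186181] [276.53712127 219.04825739]
```

```bash
python3 -m inch '{"xyz":[[0.5,0.8,-1],[1.5,2,-1],[2.5,3.4,-1],[3,4.8,-1],[3,6,-1],[3,6,-1],[3,6,-1]],"spin":[0,0,0,0,0,0,0]}'; python3 - <<'E'
from h import *
grab_frame('top')
for n,P in(('salt_shaker',sh(-.032,.14,.088)),('spice_jar',sh(.032,.14,.1)),('soup_tin',sh(.015,.26,.03)),('espresso_cup',sh(.033,-.072,.03))):print(n,[(np.round(d['bbox']).tolist(),round(d['conf'],2)) for d in find_in(n,'top')[:3]],np.round(proj('top',P)))
print(hand_in())
E
```

```text
time: 28.15
ee_pos: [0.5493, 0.1456, 0.2529]
ee_rot: [-0.001, 0.063, 0.998, -0.0]
wrist_force: [1.2, -0.6, -1.0]
finger_gap: 0.0521
grasp_force: 0.0
salt_shaker [([295.0, 217.0, 22.0, 25.0], 0.56)] [305. 231.]
spice_jar [([302.0, 184.0, 22.0, 30.0], 0.65), ([200.0, 153.0, 27.0, 25.0], 0.65)] [309. 198.]
soup_tin [([234.0, 184.0, 37.0, 38.0], 0.89)] [250. 205.]
espresso_cup [([388.0, 202.0, 45.0, 39.0], 0.57), ([277.0, 174.0, 164.0, 107.0], 0.34)] [410. 218.]
the job is handed in; nothing more can be done
None
```

The job is handed in at about 28 s: the tin is pushed clear, the shelf is one hole out with the button up, and the jar and shaker stand upright on the opened lower deck. The last camera check found jar, shaker, tin and cup where expected, but no verdict came back.

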